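Hold the clutch spring tester at its green mark

TASK

On the clutch spring tester, first turn the hinged scale plate over like a page, so that its green face lies flat upward beside the drawbar. Then pull the orange drawbar handle out against its spring until the red pointer stands at the white line on the green face, and finish while still holding it there so that the load dial can be read: do not let go. Leave the loose parts lying around the tester where they are.

Things in the scene. Friction and masses are not known exactly. Their poses are not given: they have to be found in the camera images.
- tester: Clutch spring tester fixed to the bench: dark base plate 360 x 240 x 12 mm. Origin: centre of its underside; z up. The drawbar pulls out to -x (toward the robot). Green spring housing with white dial on top, 102 mm high, at x 90..180, y -122..-48 mm; drawbar track along x at y -85, rails 20 mm high; two hinge posts 51 mm high at y 40, x -98 and 58.
- leaf_hinge (a point): Middle of the scale plate's hinge, at x -20, y 40, z 45 mm of the tester. Axes as the tester; the hinge line runs along x. Only the hinge posts and, below 42 mm, four rubber rests stand near the plate.
- leaf (a joint): Scale plate angle, rad: 0 = flat on the +y side of the hinge (away from the drawbar), red face up; pi = turned over, flat on the -y side, beside the drawbar, green face up; it swings up and over like a page. Plate 140 mm along the hinge, 70 mm wide from hinge to free edge, 5 mm thick, 150 g, mid-plane at hinge height; turns easily and falls to the side it leans to.
- leaf_grip (a point): Point on the axis of the plate's round steel grip rod, diameter 10 mm, parallel to the hinge and 58 mm from it, at hinge height when flat. The rod sticks out past the plate's -x end: free from 18 mm on the +x side of this point to 32 mm on the -x side. Can be pinched from above; it turns in the fingers as the plate swings. Axes of the plate: x along the hinge, as the tester's x.
- drawbar (a joint): Drawbar travel in m: 0 = home (start), grows as the handle is pulled toward the tester's -x, end stop at 0.100. The spring pulls it home with about 5 N at 0 rising by 1.2 N per 10 mm (about 14 N at 80 mm).
- handle (a point): Grip point on the centre line of the orange drawbar handle, an upright block 16 mm along x, 36 mm along y, its top 20 mm above this point; the point is 75 mm above the bench. The drawbar's rod, on the +x side, is at most 38 mm above the bench. At home the housing's face is 70 mm from the handle's centre on the +x side. Axes as the tester.
- pointer (a point): Tip of the red pointer that sticks out of the drawbar to its +y side, 45 mm above the bench, 3 mm wide at the tip, at the same x as the handle's centre. It moves with the handle. Axes as the tester.
- mark_line (a point): The white line, 3 mm wide, across the green face at right angles to the hinge; this point is at the plate's free edge. Turns with the plate; hidden underneath until turned over. Its x axis is the tester's x: the pointer is at the line when its offset along x is zero. Its place varies: 45 to 80 mm of drawbar travel. The black line on the red face is for another spring.
- piston: Loose aluminium piston standing on the bench, 54 mm in diameter, 51 mm high; origin at the centre of its underside. Leave alone.
- spray_can: Loose spray can, 58 mm in diameter, 155 mm high, blue with a red cap; origin at the centre of its underside. Leave alone.
- bearing: Loose steel bearing ring, 42 mm in diameter, 12 mm high, lying on the front corner of the tester's base; origin at the centre of its underside. Leave alone.
- screwdriver: Loose screwdriver with a red handle lying on the bench, 190 mm long along its x. Leave alone.
- spanner: Loose steel spanner lying on the bench, 170 mm long along its x. Leave alone.
- spark_plug: Loose spark plug standing on its end on the bench, 22 mm in diameter, 53 mm high; origin at the centre of its underside. Leave alone.

How it is judged:
By the outcome, as a careful person would: the job done as asked, in the order asked, and still so for the second after the job is handed in, while the arm keeps its last pose, push and grip.
It also fails if it takes over 48 s, if anything falls off the work surface, if the arm or the gripper's body presses on something with over 40 N, if the wrist force passes 120 N, or if a joint passes its speed limit or range.

ROBOT

A 7-joint arm with a two-finger parallel gripper is mounted at the origin on the work surface. World frame = base frame: x ahead of the robot, y to its left, z up, the work surface at z = 0. Lengths are in m, angles in degrees, forces in N, time in s.
With the tool pointing down it reaches from about 0.425 to 0.875 m from the base axis. Payload 8.4 kg.
Tool frame: the origin (TCP) lies at the very end of the fingers, on their centre line; the grasp point (between the pads) lies grip_point_offset behind it (grip_point_offset is the distance from the TCP to the grasp point, in m); z points along the fingers, y is the line along which they close (so a half turn about z gives the same grasp; the last joint's range is limited). The gripper opens to 87 mm and grips with 3 to 60 N. Pads are 19 mm wide; open, the fingers measure 117 mm over their backs; the gripper's body (75 mm by 190 mm) begins 51 mm behind the grasp point.
Start: joints at [66.394, 19.091, 2.286, 83.961, -0.768, 76.965, -3.352], TCP at [0.2, -0.618, 0.223] pointing down, gripper open.
Joint ranges: [-147.57, 147.57], [-21.85, 119.76], [-74.77, 79.35], [14.55, 137.4], [-85.83, 265.84], [4.83, 119.75], [-152.11, 152.11]. Speed limits (degrees/s): [127.2, 127.2, 159.86, 159.86, 180, 180, 180].

INTERFACE

Orientations are given as a 3x3 rotation matrix whose columns are the frame's x, y, z axes.
In Python, from station import sense, snapshot, finish_job, grip_point_offset gives the robot as it stands.
- The arm moves only by the tool arm_command, never from a script. Its argument "series" is one flat list of numbers, 7 for each row, row after row: the opening, from 0 (shut) to 1 (fully open), then the shift along the tool's x, y, z in m, then the turn, a rotation vector about the tool's x, y, z in degrees. A call has 1 to 10 rows; each row is the pose to reach, as a shift and turn from the pose commanded when the call began, along the tool's axes at that moment; what a row does not reach only later rows make up. A row lasts 1/8 s, in which the tool goes at most 62.5 mm and 10.7 degrees, less where a joint would pass 70% of its speed; a pose out of reach is approached as far as the arm can. A call with a gripper value outside its range is refused whole. The fingers move at their own pace and stop on an object; "newtons" is the grip in N (left out, the last holds). Time passes only in rows, so rows that repeat a pose let the fingers close. It gives the time, the measured TCP pose, the force, the opening and the grip force at its end, in the units of the state.
- sense(): the state, without advancing time (a new reading comes with each control period).
- snapshot(name): name is "scene" or "top" or "wrist"; returns a dict with "frame" (480x640x3 uint8, red, green, blue), "fov_y" (degrees; the focal length in pixels is half the picture's height over the tangent of half this angle, whatever the lens; pixels are square), "cx", "cy" (the principal point, pixels), "origin" and "rotation" of the camera in the world; the wrist camera has in their place "hand_eye" (4x4, takes a point from camera to tool coordinates, whose origin is the TCP and whose axes are the flange's). Camera axes: x right, y down, z forward; pixel columns grow to the right and rows downward; lengths in m; the calibration is good to about 2 mm. A picture is of the moment at which its call begins: read the wrist's pose just before it. There is no depth.
- finish_job(): hands the job in; it is judged then, once.
The state is a dict: "time": time; "joints": joint angles; "qvel": joint speeds; "effort": joint torques, N m; "eef_pos": TCP position; "orientation": TCP orientation; "contact_force": force on the tool from outside, world axes, zero at the start; "torque": the same for the moment, N m; "finger_gap": finger opening in m; "grasp_force": force on a finger pad.
Only numpy, scipy, OpenCV 4.12 (cv2) and the standard library are available. Lean on these libraries where they do the work, as an engineer would, in place of code of your own. Each camera call takes 0.05 s, during which the arm holds its last target. There are 200 camera calls.

## Working session

There is one attempt and no reset: what is moved stays moved. The work goes in short steps, Python scripts to look and compute and a tool call to move; the robot and the scene stay as the last step left them, time stands still between calls to the robot, and variables do not carry over. Pictures are saved under pics/ and viewed, at most 10 in all, crops included, and the job is handed in when it is done.

Besides the shell and the picture viewer there is one more tool, called after "Request:" as name(argument=value, ...) on one line, values as JSON. arm_command: Moves the arm, as the interface text tells. Its arguments: {"type":"object","properties":{"series":{"type":"array"},"newtons":{"type":"number"}},"required":["series"]}

```bash
mkdir -p pics; python3 - <<'E'
from station import *
import cv2,numpy as np
s=sense();print({k:np.round(v,3).tolist() for k,v in s.items()},grip_point_offset)
for n in("scene","top"):
    d=snapshot(n);cv2.imwrite(f"pics/{n}1.png",d["frame"][:,:,::-1]);print(n,d["fov_y"],d["cx"],d["cy"],np.round(d["origin"],3),np.round(d["rotation"],3).tolist())
d=snapshot("wrist");print(d["fov_y"],np.round(d["hand_eye"],4).tolist())
E
```

```text
{'time': 0.0, 'joints': [66.393, 19.132, 2.285, 84.01, -0.769, 76.965, -3.351], 'qvel': [-0.032, 0.01, 0.019, -0.027, 0.044, 0.003, -0.013], 'effort': [-0.001, -65.636, 1.335, -40.379, -0.06, 0.045, 0.0], 'eef_pos': [0.2, -0.618, 0.222], 'orientation': [[0.951, 0.308, -0.001], [0.308, -0.951, 0.001], [-0.0, -0.002, -1.0]], 'contact_force': [-0.891, -0.456, 0.034], 'torque': [0.003, -0.073, 0.017], 'grasp_force': 0.0, 'finger_gap': 0.087} 0.0187
scene 54.882711858387964 316.1651182019217 245.47009883695102 [1.213 0.26  0.68 ] [[-0.405, 0.558, -0.725], [0.914, 0.253, -0.315], [0.008, -0.79, -0.612]]
top 45.19407920796529 323.7441417660547 245.14088739937822 [ 0.292 -0.067  1.385] [[-0.012, -0.986, 0.167], [-1.0, 0.016, 0.021], [-0.023, -0.166, -0.986]]
69.23823088243424 [[-0.0001, -0.966, -0.2584, 0.0701], [1.0, -0.0001, 0.0001, 0.0001], [-0.0002, -0.2584, 0.966, -0.1618], [0.0, 0.0, 0.0, 1.0]]
```

View pics/top1.png

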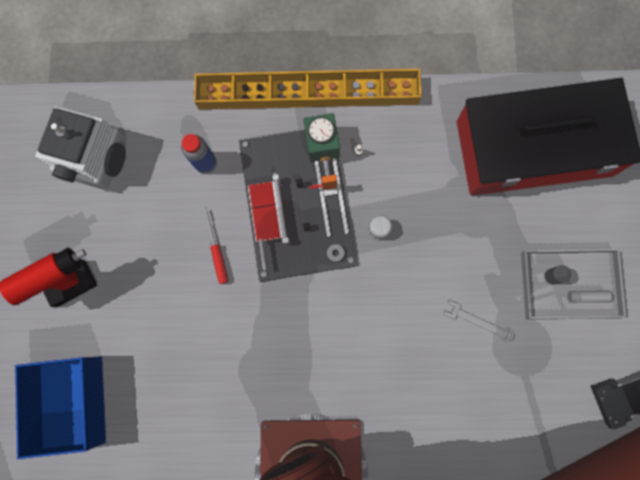

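View pics/scene1.png

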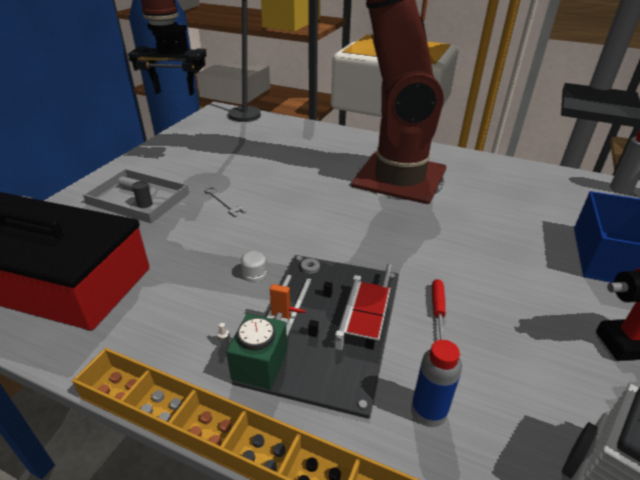

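The top view shows the tester with its base corners near (240,140), (340,128), (358,265) and (261,280). The red plate is at (265,210), with its rod end at (263,255). The orange handle is at (329,184) and the bearing at (336,253). Next I'll work out the tester's pose.

```bash
cat >h.py <<'E'
from station import *
import cv2,numpy as np
def cam(n):
    s=sense();d=snapshot(n);f=240/np.tan(np.radians(d["fov_y"]/2))
    if n=="wrist":
        T=np.eye(4);T[:3,:3]=s["orientation"];T[:3,3]=s["eef_pos"];T=T@np.array(d["hand_eye"]);R,o=T[:3,:3],T[:3,3]
    else:R,o=np.array(d["rotation"]),np.array(d["origin"])
    return d["frame"],(f,d["cx"],d["cy"],R,o)
def onz(c,u,v,z):
    f,cx,cy,R,o=c;r=R@[(u-cx)/f,(v-cy)/f,1];return o+r*(z-o[2])/r[2]
def pix(c,p):
    f,cx,cy,R,o=c;q=R.T@(np.array(p)-o);return np.array([f*q[0]/q[2]+cx,f*q[1]/q[2]+cy])
def mask(im,lo,hi):return cv2.inRange(cv2.cvtColor(im,cv2.COLOR_RGB2HSV),lo,hi)
def blobs(m,a=15):
    n,l,st,c=cv2.connectedComponentsWithStats(m);return [(st[i].tolist(),c[i].round(1).tolist(),l==i) for i in range(1,n) if st[i,4]>=a]
E
python3 - <<'E'
from h import *
im,c=cam("top")
o=[b for b in blobs(mask(im,(8,150,120),(14,255,255))) if 300<b[1][0]<360];print([b[:2] for b in o])
r=[b for b in blobs(mask(im,(0,150,80),(5,255,255))) if 230<b[1][0]<345 and 160<b[1][1]<250];print([b[:2] for b in r])
g=cv2.cvtColor(im,cv2.COLOR_RGB2GRAY)
d=cv2.inRange(g[100:300,220:380],0,78);d=cv2.morphologyEx(d,cv2.MORPH_OPEN,np.ones((3,3)))
for b in blobs(d,500):print(b[:2])
x,y=220,110
cv2.imwrite("pics/crop1.png",cv2.resize(im[y:y+190,x:x+190,::-1],None,fx=3.1,fy=3.1,interpolation=cv2.INTER_CUBIC))
pts=[cv2.findNonZero(b[2].astype(np.uint8)) for b in r if b[0][4]>150]
rc=cv2.boxPoints(cv2.minAreaRect(np.concatenate(pts)));print(rc,[onz(c,*p,.0475).round(4).tolist() for p in rc])
E
```

```text
[([322, 175, 14, 9, 98], [328.5, 178.7])]
[([250, 183, 29, 56, 1181], [264.0, 210.9]), ([310, 184, 13, 4, 29], [315.8, 185.9])]
([0, 0, 160, 8, 785], [79.5, 3.2])
([79, 31, 41, 43, 505], [98.4, 52.3])
([44, 77, 93, 104, 4624], [85.0, 138.3])
[[249.18001 185.26001]
 [271.02002 182.14001]
 [278.76    236.32   ]
 [256.91998 239.44   ]] [[0.6674, 0.1384, 0.0475], [0.6742, 0.0859, 0.0475], [0.5415, 0.0672, 0.0475], [0.5349, 0.1189, 0.0475]]
```

View pics/crop1.png

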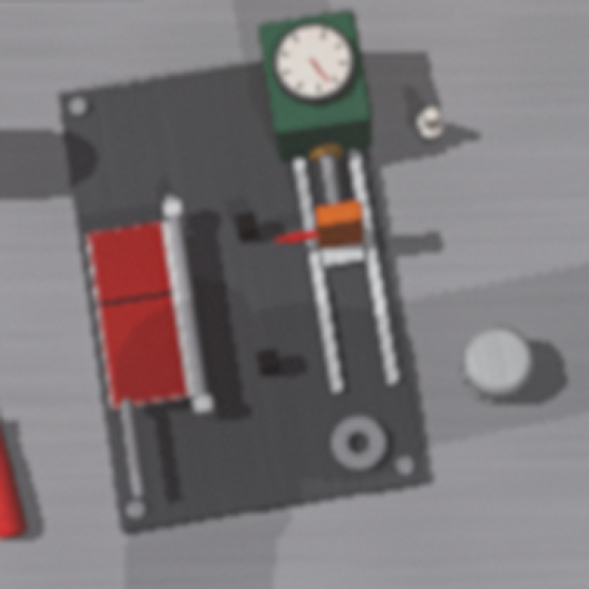

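```bash
cat >>h.py <<'E'
from scipy.spatial.transform import Rotation as Ro
def Rt(yaw):  # tool down, tool x at yaw degrees in the world
    a=np.radians(yaw);x=np.array([np.cos(a),np.sin(a),0]);z=np.array([0,0,-1.]);return np.stack([x,np.cross(z,x),z],1)
def rel(p,yaw):
    s=sense();R=np.array(s["orientation"]);
    return (R.T@(np.array(p)-s["eef_pos"])).round(4).tolist(),Ro.from_matrix(R.T@Rt(yaw)).as_rotvec(degrees=True).round(2).tolist()
class Tester:
    def __init__(s,o,yaw):a=np.radians(yaw);s.o=np.array([*o,0]);s.R=np.array([[np.cos(a),-np.sin(a),0],[np.sin(a),np.cos(a),0],[0,0,1]])
    def w(s,p):return s.o+s.R@p
    def t(s,q):return s.R.T@(np.array(q)-s.o)
E
python3 - <<'E'
from h import *
T=Tester((.6365,.0237),8.2)
im,c=cam("top")
for n,p in dict(post1=(-.098,.04,.051),post2=(.058,.04,.051),handle=(.02,-.085,.095),corner=(-.18,-.12,.012),corner2=(.18,.12,.012),rodend=(-.14,.098,.045)).items():print(n,((pix(c,T.w(p))-[220,110])*3.1).round())
g=T.w((-.108,.098,.14));print(g);print(rel((.45,-.30,.22),8.2),rel(g,8.2))
E
```

```text
post1 [205. 400.]
post2 [176. 204.]
handle [343. 210.]
corner [429. 480.]
corner2 [62. 90.]
rodend [138. 468.]
[0.51562653 0.10529415 0.14      ]
([0.3359, -0.2259, 0.0023], [-0.04, 0.01, 9.72]) ([0.5231, -0.5913, 0.0825], [-0.04, 0.01, 9.72])
```

Request:
arm_command(series=[0.4,0.06,-0.04,0,0,0,3,0.4,0.12,-0.08,0,0,0,6,0.4,0.18,-0.12,0,0,0,9.7,0.4,0.24,-0.16,0,0,0,9.7,0.4,0.3,-0.2,0,0,0,9.7,0.4,0.34,-0.24,0,0,0,9.7,0.4,0.38,-0.3,0,0,0,9.7,0.4,0.42,-0.36,0,0,0,9.7,0.4,0.45,-0.42,0.02,0,0,9.7,0.4,0.48,-0.48,0.04,0,0,9.7])

```text
time: 1.5
eef_pos: [0.4963, -0.0813, 0.199]
orientation: [[0.99, 0.143, 0.001], [0.143, -0.99, -0.0], [0.001, 0.001, -1.0]]
contact_force: [1.0, 0.2, 0.1]
finger_gap: 0.0349
grasp_force: 0.0
```

```bash
python3 - <<'E'
from h import *
T=Tester((.6365,.0237),8.2)
s=sense();print(s["time"],s["eef_pos"],s["contact_force"]);print(rel(T.w((-.108,.098,.15)),8.2))
E
```

```text
1.5 [ 0.49627983 -0.08134609  0.19900077] [1.03650249 0.23494729 0.07807062]
([0.0458, -0.182, 0.049], [0.03, -0.08, 0.02])
```

Request:
arm_command(series=[0.4,0.015,-0.06,0.015,0,0,0,0.4,0.03,-0.12,0.03,0,0,0,0.4,0.046,-0.182,0.049,0,0,0,0.4,0.046,-0.182,0.049,0,0,0,0.4,0.046,-0.182,0.049,0,0,0])

```text
time: 2.12
eef_pos: [0.5151, 0.1035, 0.1496]
orientation: [[0.99, 0.144, -0.001], [0.144, -0.99, -0.0], [-0.001, 0.0, -1.0]]
contact_force: [0.6, 0.3, -0.5]
finger_gap: 0.035
grasp_force: 0.0
```

```bash
python3 - <<'E'
from h import *
T=Tester((.6365,.0237),8.2)
s=sense();print(s["time"],s["eef_pos"],s["contact_force"]);print(rel(T.w((-.108,.098,.0263)),8.2))
im,c=cam("wrist");im=im.copy()
for p in ((-.09,.098,.045),(-.14,.098,.045),(-.098,.04,.051)):
    q=pix(c,T.w(p));print(p,q.round(1));cv2.circle(im,tuple(int(v) for v in q),4,(0,255,0),1)
cv2.imwrite("pics/w1.png",im[:,:,::-1])
E
```

```text
2.125 [0.51509355 0.10347787 0.1495668 ] [ 0.56181897  0.31412113 -0.48205384]
([0.0009, -0.0017, 0.1233], [0.0, 0.04, 0.08])
(-0.09, 0.098, 0.045) [316.7 215.3]
(-0.14, 0.098, 0.045) [316.8 275.6]
(-0.098, 0.04, 0.051) [392.2 227.1]
```

View pics/w1.png

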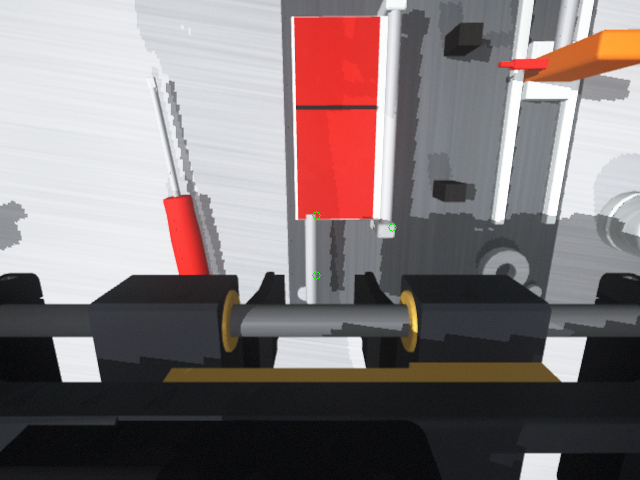

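The wrist view puts the rod at column 311, where I predicted 317. The plate's end is at row 218 against a predicted 215. So the tester sits about 4.5 mm further to +y and 2 mm further to -x than I had it. I'll correct for that and go down.

```bash
echo 'T=Tester((.6339,.0279),8.2)'>>h.py; python3 - <<'E'
from h import *
for p in ((-.115,.098,.0263),(-.09,.098,.045)):print(rel(T.w(p),8.2))
E
```

```text
([-0.0083, -0.0075, 0.1235], [0.03, 0.01, -0.03])
([0.0167, -0.0075, 0.1048], [0.03, 0.01, -0.03])
```

Request:
arm_command(series=[0.4,-0.008,-0.007,0.04,0,0,0,0.4,-0.008,-0.007,0.08,0,0,0,0.4,-0.008,-0.007,0.105,0,0,0,0.4,-0.008,-0.007,0.123,0,0,0,0.4,-0.008,-0.007,0.123,0,0,0])

```text
time: 2.8
eef_pos: [0.5059, 0.108, 0.0261]
orientation: [[0.99, 0.141, -0.002], [0.141, -0.99, -0.0], [-0.002, 0.0, -1.0]]
contact_force: [-0.3, -0.5, -0.1]
finger_gap: 0.0351
grasp_force: 0.0
```

```bash
python3 - <<'E'
from h import *
s=sense();print(T.t(s["eef_pos"]))
im,c=cam("wrist");im=im.copy();print(pix(c,T.w((-.115,.098,.045))))
cv2.imwrite("pics/w2.png",im[:,:,::-1])
E
```

```text
[-0.11523532  0.09749176  0.02613919]
[317.59079032 308.2464825 ]
```

View pics/w2.png

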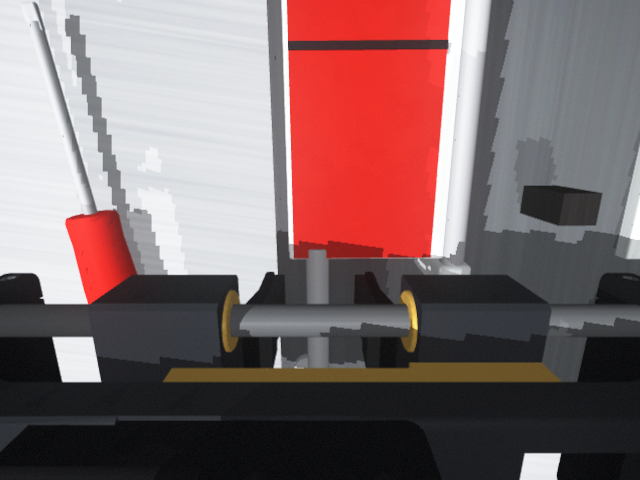

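The rod runs down between the fingers at column 318, so it is centred. I'll close on it.

Request:
arm_command(series=[0.05,0,0,0,0,0,0,0.05,0,0,0,0,0,0,0.05,0,0,0,0,0,0,0.05,0,0,0,0,0,0], newtons=15)

```text
time: 3.35
eef_pos: [0.5066, 0.1089, 0.0272]
orientation: [[0.99, 0.143, 0.001], [0.143, -0.99, -0.0], [0.001, 0.0, -1.0]]
contact_force: [-1.1, -1.1, 2.4]
finger_gap: 0.0093
grasp_force: 15.0
```

Request:
arm_command(series=[0.05,0,0.003,-0.018,0,0,0,0.05,0,0.011,-0.034,0,0,0,0.05,0,0.024,-0.047,0,0,0,0.05,0,0.04,-0.055,0,0,0,0.05,0,0.058,-0.058,0,0,0,0.05,0,0.058,-0.058,0,0,0])

```text
time: 4.1
eef_pos: [0.5154, 0.0499, 0.0868]
orientation: [[0.99, 0.141, 0.002], [0.141, -0.99, -0.001], [0.001, 0.001, -1.0]]
contact_force: [-3.5, -1.0, 12.0]
finger_gap: 0.0095
grasp_force: 15.0
```

Request:
arm_command(series=[0.05,0,0.018,0.002,0,0,0,0.05,0,0.034,0.01,0,0,0,0.05,0,0.047,0.023,0,0,0,0.05,0,0.055,0.039,0,0,0,0.05,0,0.058,0.056,0,0,0,0.05,0,0.058,0.057,0,0,0])

```text
time: 4.85
eef_pos: [0.5227, -0.0059, 0.0262]
orientation: [[0.99, 0.143, -0.001], [0.143, -0.99, -0.0], [-0.001, -0.0, -1.0]]
contact_force: [2.0, -1.4, 1.0]
finger_gap: 0.0093
grasp_force: 15.0
```

Request:
arm_command(series=[0.35,0,0,0,0,0,0,0.35,0,0,0,0,0,0,0.35,0,0,-0.03,0,0,0,0.35,0,0,-0.08,0,0,0,0.35,0,0,-0.13,0,0,0,0.35,0,0,-0.15,0,0,-10,0.35,0,0,-0.15,0,0,-20,0.35,0,0,-0.15,0,0,-30])

```text
time: 5.85
eef_pos: [0.5226, -0.0055, 0.1779]
orientation: [[0.782, 0.623, 0.0], [0.623, -0.782, -0.0], [-0.0, 0.0, -1.0]]
contact_force: [0.5, 0.3, 0.9]
finger_gap: 0.0304
grasp_force: 0.0
```

```bash
python3 - <<'E'
from h import *
s=sense();print(s["time"],s["joints"]);print(rel(T.w((.02,-.085,.176)),98.2))
im,c=cam("top")
cv2.imwrite("pics/crop2.png",cv2.resize(im[110:300,220:410,::-1],None,fx=3.1,fy=3.1,interpolation=cv2.INTER_CUBIC))
E
```

```text
5.85 [ 24.87224105   8.31705456 -31.58131185 103.63924763   4.66570821
  69.32611592 -59.52427234]
([0.0821, 0.1267, 0.0019], [0.01, 0.02, -59.63])
```

View pics/crop2.png

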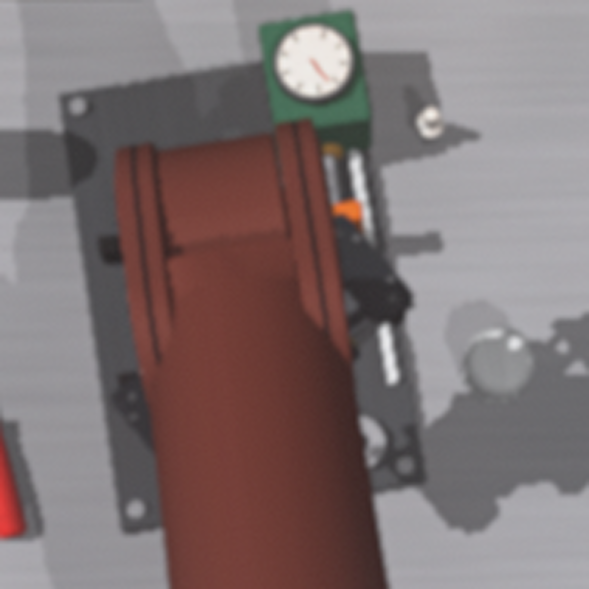

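The red plate is no longer on its old side, but the arm hides the rest of the tester. I'll turn the hand and move over the handle.

Request:
arm_command(series=[0.5,0.01,0.02,0,0,0,-10,0.5,0.03,0.04,0,0,0,-20,0.5,0.045,0.065,0,0,0,-30,0.5,0.06,0.09,0,0,0,-40,0.5,0.075,0.11,0,0,0,-50,0.5,0.082,0.127,0,0,0,-59.6,0.5,0.082,0.127,0,0,0,-59.6,0.5,0.082,0.127,0,0,0,-59.6])

```text
time: 6.9
eef_pos: [0.6652, -0.054, 0.1775]
orientation: [[-0.132, 0.991, -0.001], [0.991, 0.132, 0.0], [0.001, -0.001, -1.0]]
contact_force: [-1.5, -0.0, 0.2]
finger_gap: 0.0437
grasp_force: 0.0
```

```bash
python3 - <<'E'
from h import *
s=sense();print(s["time"],s["joints"].round(1),T.t(s["eef_pos"]));print(rel(T.w((.02,-.085,.0563)),98.2))
im,c=cam("wrist");im=im.copy()
print(pix(c,T.w((.02,-.085,.095))),pix(c,T.w((-.02,-.03,.0475))))
for b in blobs(mask(im,(8,150,120),(16,255,255)),100):
  print(b[:2],T.t(onz(c,*b[1],.095)))
cv2.imwrite("pics/w3.png",im[:,:,::-1])
E
```

```text
6.9 [ 27.   26.8 -36.   83.   15.9  75.4  -2.5] [ 0.01930031 -0.08556544  0.17747921]
([0.0005, 0.0008, 0.1212], [-0.05, -0.03, -0.61])
[320.76069437 245.87587785] [271.22400355 166.17331754]
([310, 205, 22, 62, 609], [320.3, 233.2]) [ 0.01975872 -0.07546012  0.095     ]
([590, 223, 19, 18, 266], [598.7, 232.1]) [ 0.22097446 -0.07680424  0.095     ]
([574, 257, 22, 19, 283], [584.9, 265.9]) [ 0.21581991 -0.1025525   0.095     ]
```

View pics/w3.png

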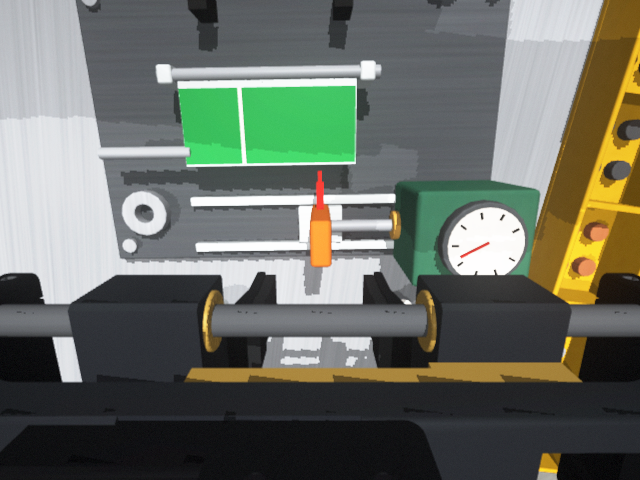

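The green face is up, with the white line's free edge at about (244,163) and the pointer tip at (320,172). The handle, at column 320, is centred between the fingers. I'll measure the gap, then go down and grip.

Request:
arm_command(series=[0.5,0,0,0.05,0,0,0,0.5,0,0,0.1,0,0,0,0.5,0,0,0.121,0,0,0,0.5,0,0,0.121,0,0,0,0.1,0,0,0.121,0,0,0,0.1,0,0,0.121,0,0,0,0.1,0,0,0.121,0,0,0,0.1,0,0,0.121,0,0,0], newtons=40)

```text
time: 7.95
eef_pos: [0.6663, -0.0547, 0.0576]
orientation: [[-0.136, 0.991, 0.001], [0.991, 0.136, -0.0], [-0.0, 0.001, -1.0]]
contact_force: [-0.7, -0.8, 4.6]
finger_gap: 0.0158
grasp_force: 40.0
```

```bash
cat >>h.py <<'E'
def gap(name):
    im,c=cam("wrist");im=im.copy();cv2.imwrite(name,im[:,:,::-1])
    g=max(blobs(mask(im,(50,150,80),(70,255,255)),200)+[],key=lambda b:b[0][4]*(b[1][1]<200))
    gm=mask(im,(50,120,60),(75,255,255))
    r=max(blobs(mask(im,(0,180,120),(5,255,255)),20),key=lambda b:b[0][4]*(200<b[1][0]<420))
    ys,xs=np.nonzero(r[2]);tv=ys.min();tu=xs[ys<=tv+2].mean();P=T.t(onz(c,tu,tv,.045));print("tip",tu,tv,P)
    return im,c,gm,g,P
E
python3 - <<'E'
from h import *
s=sense();print(s["time"],T.t(s["eef_pos"]))
im,c,gm,g,P=gap("pics/w4.png");print(g[:2])
for b in blobs(gm,200):print(b[:2])
E
```

```text
7.95 [ 0.02028605 -0.08641964  0.05758115]
tip 317.5 185 [ 0.01937323 -0.03435327  0.045     ]
([181, 38, 200, 134, 25107], [283.0, 103.3])
([181, 37, 200, 135, 25274], [282.9, 103.2])
([70, 40, 117, 133, 12799], [130.5, 104.6])
([491, 210, 149, 93, 4524], [543.2, 252.1])
```

View pics/w4.png

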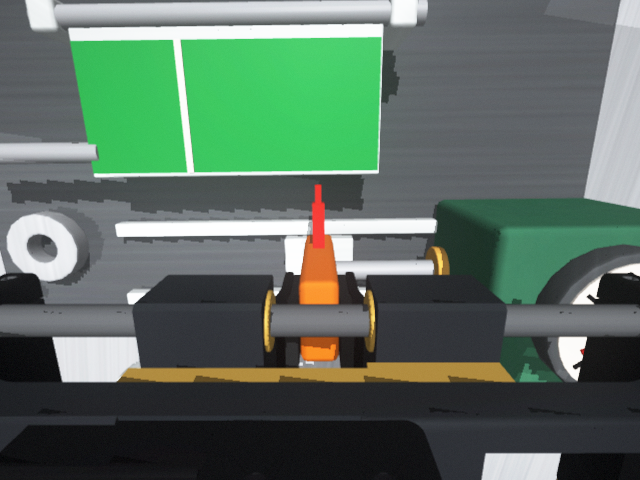

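The handle is gripped with a 15.8 mm gap. The white line meets the free edge at about (190,172) and the pointer tip is at (318,185).

```bash
cat >>h.py <<'E'
def line():
    im,c,gm,g,P=gap("pics/last.png")
    L=[b for b in blobs(gm,2000) if b[1][1]<200];L.sort(key=lambda b:b[1][0]);a,b=L[:2]
    lo=[]
    for v in range(60,170):
        xa=np.nonzero(a[2][v])[0];xb=np.nonzero(b[2][v])[0]
        if len(xa) and len(xb) and 0<xb.min()-xa.max()<20: lo.append([v,(xa.max()+xb.min())/2])
    lo=np.array(lo);k=np.polyfit(lo[:,0],lo[:,1],1);v=lo[-1,0]+2;Q=T.t(onz(c,np.polyval(k,v),v,.0475));Q0=T.t(onz(c,np.polyval(k,lo[0,0]),lo[0,0],.0475))
    print("line",np.polyval(k,v),v,Q,"far",Q0);print("pull",P[0]-Q[0]);s=sense();print(s["time"],s["contact_force"].round(1),T.t(s["eef_pos"]).round(4),rel(T.w((T.t(s["eef_pos"])[0]-(P[0]-Q[0]),-.085,.0563)),98.2))
E
python3 -c "
from h import *
line()"
```

```text
tip 317.5 185 [ 0.0193577  -0.03431836  0.045     ]
line 190.22569483578653 171.0 [-0.0423613  -0.02689979  0.0475    ] far [-0.04260872  0.02208125  0.0475    ]
pull 0.06171899958471659
8.05 [-1.   0.2  6.5] [ 0.0202 -0.0864  0.0575] ([0.001, -0.0617, 0.0012], [0.05, 0.02, -0.36])
```

Pull about 57 mm first, then check.

Request:
arm_command(series=[0.1,0,-0.01,0,0,0,0,0.1,0,-0.02,0,0,0,0,0.1,0,-0.03,0,0,0,0,0.1,0,-0.04,0,0,0,0,0.1,0,-0.05,0,0,0,0,0.1,0,-0.057,0,0,0,0,0.1,0,-0.057,0,0,0,0,0.1,0,-0.057,0,0,0,0])

```text
time: 9.05
eef_pos: [0.612, -0.0629, 0.0575]
orientation: [[-0.136, 0.991, 0.006], [0.991, 0.136, -0.0], [-0.001, 0.006, -1.0]]
contact_force: [11.7, -1.3, -2.4]
finger_gap: 0.0156
grasp_force: 40.1
```

```bash
python3 -c "
from h import *
line()"
```

```text
tip 317.5 185 [-0.03546719 -0.03465737  0.045     ]
line 303.6994950747243 171.0 [-0.0421137  -0.02759131  0.0475    ] far [-0.04233735  0.02139114  0.0475    ]
pull 0.006646501835952862
9.1 [12.5 -1.2 -4. ] [-0.0346 -0.0867  0.0575] ([0.0017, -0.0067, 0.0012], [0.32, 0.05, -0.38])
```

Request:
arm_command(series=[0.1,0,-0.004,0,0,0,0,0.1,0,-0.007,0,0,0,0,0.1,0,-0.007,0,0,0,0,0.1,0,-0.007,0,0,0,0])

```text
time: 9.6
eef_pos: [0.6053, -0.0639, 0.0576]
orientation: [[-0.136, 0.991, 0.006], [0.991, 0.136, -0.0], [-0.001, 0.006, -1.0]]
contact_force: [12.7, -0.9, -5.2]
finger_gap: 0.0159
grasp_force: 40.1
```

```bash
python3 -c "
from h import *
line()"
```

```text
tip 317.5 185 [-0.04224904 -0.03466618  0.045     ]
line 317.7101323174716 171.0 [-0.04209493 -0.027649    0.0475    ] far [-0.04235885  0.02134479  0.0475    ]
pull -0.0001541067356939721
9.65 [12.1 -1.6 -4.5] [-0.0414 -0.0867  0.0576] ([0.0017, 0.0001, 0.0013], [0.34, 0.05, -0.38])
```

View pics/last.png

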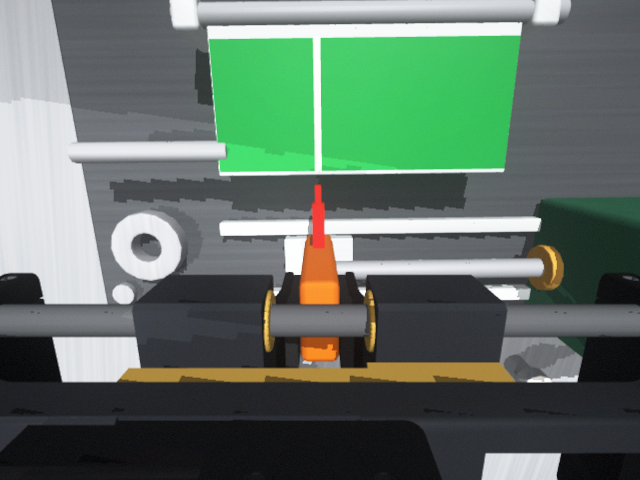

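The pointer tip (317.5,185) is in line with the white line (317.7,171), and the gripper is still holding the handle. I'll hand the job in.

```bash
python3 -c "
from station import *
print(finish_job())"
```

```text
the job is handed in; nothing more can be done
None
```

The scale plate is turned green face up, and the drawbar is held with the red pointer about 0.2 mm from the white line by my last measurement; I handed the job in at 9.65 s without letting go.

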